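Dose a dish from the bottle-top dispenser

ROBOT

A 6-joint arm with a two-finger parallel gripper is mounted at the origin on the work surface. World frame = base frame: x ahead of the robot, y to its left, z up, the work surface at z = 0. Lengths are in mm, angles in degrees, forces in N, time in s.
With the tool pointing down it reaches from about 300 to 850 mm from the base axis. Payload 4.2 kg.
Tool frame: the origin (TCP) lies at the very end of the fingers, on their centre line; the grasp point (between the pads) lies 19 mm behind it; z points along the fingers, y is the line along which they close (so a half turn about z gives the same grasp; the last joint's range is limited). The gripper opens to 91 mm and grips with 3 to 60 N. Pads are 32 mm wide; open, the fingers measure 118 mm over their backs; the gripper's body (76 mm by 178 mm) begins 60 mm behind the grasp point.
Start: joints at [64.057, 18.312, 89.639, -0, 72.044, -1.146], TCP at [241.169, 522, 186.476] pointing down, gripper open.
Joint ranges: [-177.97, 177.97], [-48.28, 115.42], [12.27, 149.76], [-77.06, 257.06], [2.81, 150.46], [-146.56, 146.56]. Speed limits (degrees/s): [147.25, 147.25, 180, 180, 180, 180].

INTERFACE

Orientations are given as [roll, pitch, yaw] about the fixed x, y, z axes, in that order (R = Rz(yaw) Ry(pitch) Rx(roll)).
In Python, from workcell import env, grab_frame gives the robot as it stands. The module is installed in compiled form; this text tells all that it offers.
- The arm moves only by the tool move_arm, never from a script. Its argument "plan" is a list of rows, each an object of numbers: "tx", "ty", "tz": the shift along the tool's x, y, z in cm; "wx", "wy", "wz": the turn, a rotation vector about the tool's x, y, z in rad. In form: [{"tx": .., "ty": .., "tz": .., "wx": .., "wy": .., "wz": ..}, ...]. A call has 1 to 12 rows; each row shifts and turns the commanded pose from where the row before left it, along the tool's axes as they then stand; what a row does not reach is not made up. A row lasts 1/12 s, in which the tool goes at most 41.7 mm and 7.16 degrees, less where a joint would pass 70% of its speed; a pose out of reach is approached as far as the arm can. A call is refused whole if a number of a shift passes 4.17 or a number of a turn 0.125, either way. A call with a gripper value outside its range is refused whole. "gripper" is the finger opening in cm, from 0 to 9.12, set as the call begins (left out, the last holds). The fingers move at their own pace and stop on an object; "force" is the grip in N (left out, the last holds). Time passes only in rows, so rows that do not move let the fingers close. It gives the time, the measured TCP pose, the force, the opening and the grip force at its end, in the units of the state.
- env.state(): the state, without advancing time (a new reading comes with each control period).
- grab_frame(name): name is "scene" or "top" or "wrist"; returns a dict with "color" (384x512x3 uint8, red, green, blue), "vfov" (degrees; the focal length in pixels is half the picture's height over the tangent of half this angle, whatever the lens; pixels are square), "cx", "cy" (the principal point, pixels), "view" (4x4, takes a point from world to camera coordinates). Camera axes: x right, y up, looking along -z (the intrinsics and any distortion apply to the point x, -y, -z); pixel columns grow to the right and rows downward; lengths in mm; the calibration is good to about 2 mm. The wrist camera is an equidistant fisheye: a pixel r from the principal point sees the ray r / f radians off the axis. A picture is of the moment at which its call begins. There is no depth.
- env.job_done(): hands the job in; it is judged then, once.
The state is a dict: "time_s": time; "qpos": joint angles; "qvel": joint speeds; "effort": joint torques, N m; "ee_pos": TCP position; "ee_rot": TCP orientation; "force": force on the tool from outside, world axes, zero at the start; "torque": the same for the moment, N m; "gripper_width": finger opening in mm; "gripper_force": force on a finger pad.
Only numpy, scipy, OpenCV 4.12 (cv2) and the standard library are available. Lean on these libraries where they do the work, as an engineer would, in place of code of your own. Each camera call takes 0.05 s, during which the arm holds its last target. There are 200 camera calls.

TASK

Slide the white dish along the bench, without lifting or tipping it, until its middle is under the tip of the dispenser's spout. Only then press the dispenser's red plunger all the way down to its stop, gently, without forcing it, and let it spring back up, with the dish still under the spout. Leave the rack, the beaker and the vial where they stand.

Things in the scene. Friction and masses are not known exactly. Their poses are not given: they have to be found in the camera images.
- dispenser: Amber bottle (66 mm diameter) with a blue valve head, fixed to the bench by a round steel foot 92 mm in diameter and 12 mm high. Origin: on its vertical axis, at the bench top. A white discharge tube, 8 mm thick, leaves the valve head along the dispenser's own -x axis at 163 mm height and bends down 110 mm from the axis.
- valve_top (a point): Top of the blue valve head, on the axis, 178 mm above the bench. Above it stand a grey sleeve and the red plunger with a round flat cap, 36 mm diameter, 12 mm thick, on the same axis. The sleeve is locked at a volume setting that differs each time and is not measured: with the plunger up, the cap's top is 40 to 58 mm above this point.
- spout_tip (a point): Lower, open end of the discharge tube, 125 mm above the bench, 110 mm from the dispenser's axis.
- plunger (a joint): How far the red plunger cap is pressed down, in m: 0 up, 0.014 fully down on its stop. Its spring pushes back with about 4 N at the start and 10 N at the stop, then it is hard: more than 35 N damages it.
- dish: Loose round white dish with a flat bottom and upright wall: 100 mm outer diameter, 22 mm high, wall 4 mm, about 150 g. Origin: centre of its underside.
- rack: Bystander: white foam block, 80 x 110 x 45 mm, with yellow and black tips standing 17 mm out of its top. Origin: centre of its underside.
- beaker: Bystander: glass beaker, 70 mm diameter at the rim, 90 mm high. Origin: centre of its underside.
- vial: Bystander: cream cylinder, 26 mm diameter, 45 mm high, standing behind the dispenser (its +x side). Origin: centre of its underside.
Things that resemble listed ones, but are neither listed nor needed, are in the scene too. There is more than one size of the dispenser; the job needs the smaller.

How it is judged (in metres and radians):
On the way, in this order (a step that is already met when the one before it is completed fails the run):
1. the dish stands still with its centre within 18 mm of the point below the spout tip (horizontal distance between dish and spout_tip below 0.018 m and linear speed of dish below 0.01 m/s), for 0.3 s.
2. the plunger is pressed down at least 12 of its 14 mm with the dish under the spout (horizontal distance between dish and spout_tip below 0.018 m and value of joint plunger above 0.012 m), for 0.05 s.
At the end, for the whole second after the job is handed in: The dish stands flat and still on the bench, its centre within 18 mm (horizontally) of the spout tip; the plunger is up again (less than 2 mm down); rack, beaker and vial are within 20 mm of where they were (all of step 1 and value of joint plunger below 0.002 m and angle between dish's own z axis and vertical below 0.05 rad and height (world z) of dish below 0.005 m and distance of each of rack, beaker, vial from where it was at the start of the episode below 0.02 m); the robot touches nothing.
It fails at once if the plunger is pressed (over 4 mm) while the dish is not under the spout (over 25 mm off) (value of joint plunger above 0.004 m and horizontal distance between dish and spout_tip above 0.025 m).
It fails at once if the dispenser is forced: more than 35 N on it (contact force between dispenser and anything else above 35 N).
It fails at once if the dish is lifted or tipped (over 12 mm up or 0.2 rad) (height (world z) of dish above 0.012 m or angle between dish's own z axis and vertical above 0.2 rad).
It fails at once if the rack, the beaker or the vial is moved more than 20 mm or knocked over (distance of any of rack, beaker, vial from where it was at the start of the episode above 0.02 m or angle between any of rack, beaker, vial's own z axis and vertical above 0.3 rad).
It also fails if it takes over 64 s, if anything falls off the work surface, if the arm or the gripper's body presses on something with over 40 N, if the wrist force passes 120 N, or if a joint passes its speed limit or range.

## Working session

There is one attempt and no reset: what is moved stays moved. The work goes in short steps, Python scripts to look and compute and a tool call to move; the robot and the scene stay as the last step left them, time stands still between calls to the robot, and variables do not carry over. Pictures are saved under pics/ and viewed, at most 10 in all, crops included, and the job is handed in when it is done.

Besides the shell and the picture viewer there is one more tool, called after "Call:" as a command line: name --argument value ..., lists and objects as JSON in quotes. move_arm: Moves the arm, as the interface text tells. Its arguments: {"type":"object","properties":{"plan":{"type":"array","items":{"type":"object","properties":{"tx":{"type":"number"},"ty":{"type":"number"},"tz":{"type":"number"},"wx":{"type":"number"},"wy":{"type":"number"},"wz":{"type":"number"}}}},"gripper":{"type":"number"},"force":{"type":"number"}},"required":["plan"]}

```bash
mkdir -p pics; cat > h.py <<'E'
import numpy as np,cv2,pickle
from workcell import env,grab_frame
def snap(n):
    f=grab_frame(n);return f
def foc(f): return 192/np.tan(np.radians(f["vfov"])/2)
def ray(f,u,v):
    V=np.array(f["view"]);F=foc(f);x=(u-f["cx"]);y=(v-f["cy"])
    d=np.array([x/F,-y/F,-1.]);R=V[:3,:3];o=-R.T@V[:3,3];return o,R.T@d
def onz(f,u,v,z):
    o,d=ray(f,u,v);return o+d*(z-o[2])/d[2]
def pix(f,p):
    V=np.array(f["view"]);c=V[:3,:3]@np.array(p,float)+V[:3,3];F=foc(f);return f["cx"]+F*c[0]/-c[2],f["cy"]-F*c[1]/-c[2]
def two(f,a,g,b):
    o,d=ray(f,*a);p,e=ray(g,*b);d/=np.linalg.norm(d);e/=np.linalg.norm(e)
    s,t=np.linalg.lstsq(np.c_[d,-e],p-o,rcond=None)[0];return (o+s*d+p+t*e)/2,np.linalg.norm(o+s*d-p-t*e)
E
python3 - <<'E'
from h import *
for n in("scene","top"):
    f=grab_frame(n);pickle.dump(f,open(n+".pkl","wb"))
    cv2.imwrite(f"pics/{n}0.png",cv2.resize(f["color"][:,:,::-1],(784,588)));print(n,f["vfov"],f["cx"],f["cy"],list(f),ray(f,256,192))
print(env.state())
E
```

```text
scene 48.716573139092176 249.3452464365764 191.23158042556844 ['color', 'vfov', 'cx', 'cy', 'view'] (array([1105.05916641, -308.96257723,  778.05310688]), array([-0.56144461,  0.36202504, -0.74428982]))
top 44.71732983069225 256.4691648136438 185.63997983379372 ['color', 'vfov', 'cx', 'cy', 'view'] (array([ 422.82130043,    3.95102619, 1216.79946805]), array([ 0.16479705,  0.00764077, -0.98639252]))
{'time_s': 0.1, 'qpos': array([ 6.40556296e+01,  1.83482595e+01,  8.96991830e+01, -7.33036181e-04,
        7.20424452e+01, -1.14761093e+00]), 'qvel': array([-0.03259188, -0.03735823, -0.24910335,  0.04402146,  0.04524609,
       -0.01219827]), 'effort': array([-8.03331259e-04, -4.13334167e+01, -2.32511348e+01,  7.27973180e-02,
        4.22607525e-02, -5.47906654e-05]), 'ee_pos': array([240.96233653, 521.54159095, 185.70313229]), 'ee_rot': array([-1.79910116e+02, -1.10346184e-03,  1.55203466e+02]), 'force': array([-0.24965902, -0.17205638, -0.16803881]), 'torque': array([-0.0192787 , -0.00870253, -0.02992077]), 'gripper_force': 0.0, 'gripper_width': 91.49685701366973}
```

View pics/scene0.png

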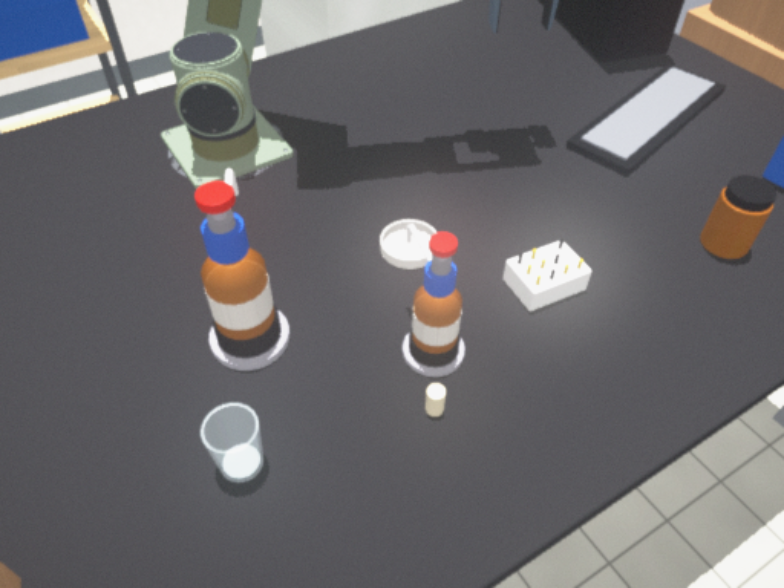

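View pics/top0.png

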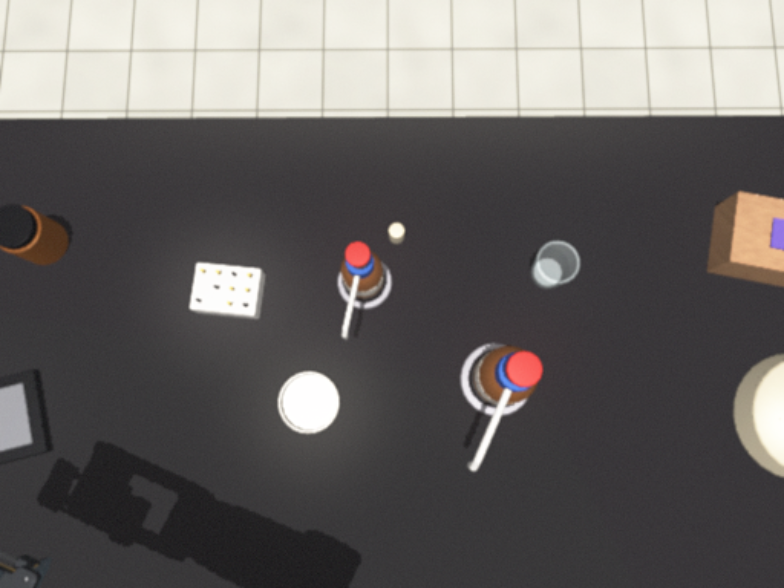

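The top view shows two red caps: the smaller one at (358,255) with its foot at (365,284), and the larger one at (520,370) with its foot at (497,378). The orange jar at (30,235) isn't a dispenser. The dish is at (309,402), and the other white round object is the lamp/bowl at (784,412). The rack is at (227,290), the vial at (397,232) and the beaker at (556,264). I choose the smaller dispenser and will check its foot size in a crop.

```bash
python3 - <<'E'
from h import *
S=pickle.load(open("scene.pkl","rb"));T=pickle.load(open("top.pkl","rb"));k=784/512
def red(f):
    h=cv2.cvtColor(f["color"],cv2.COLOR_RGB2HSV);m=(((h[...,0]<5)|(h[...,0]>174))&(h[...,1]>190)&(h[...,2]>120)).astype(np.uint8)
    n,l,s,c=cv2.connectedComponentsWithStats(m);return [(s[i],c[i],l==i) for i in range(1,n) if s[i][4]>60]
for n,f in(("S",S),("T",T)):
    for s,c,_ in red(f):print(n,s,c)
g=cv2.cvtColor(T["color"],cv2.COLOR_RGB2GRAY)
x,y=int(309/k),int(402/k);m=np.zeros_like(g);w=30;m[y-w:y+w,x-w:x+w]=(g[y-w:y+w,x-w:x+w]>150)
c=max(cv2.findContours(m,0,1)[0],key=cv2.contourArea);e=cv2.fitEllipse(c);print("dish",e,onz(T,*e[0],22), [np.linalg.norm(onz(T,e[0][0]+a/2,e[0][1],22)-onz(T,e[0][0]-a/2,e[0][1],22)) for a in e[1]])
for nm,a in(("foot",[(338,284),(392,284)]),("bigfoot",[(461,378),(536,378)])):
    p=[onz(T,u/k,v/k,12) for u,v in a];print(nm,p,np.linalg.norm(p[0]-p[1]))
for nm,q,z in(("rack",(227,290),45),("vial",(397,232),45),("beaker",(548,273),0),("spout",(345,336),125),("bend",(347,328),163)):print(nm,onz(T,q[0]/k,q[1]/k,z))
print("S vial",onz(S,435/k,412/k,0), "S foot",onz(S,433.5/k,348/k,12))
a=T["color"][130:300,160:300,::-1];b=S["color"][140:290,230:400,::-1]
a=cv2.resize(a,None,fx=3,fy=3,interpolation=2);b=cv2.resize(b,None,fx=2.2,fy=2.2)
o=np.zeros((510,420+374,3),np.uint8);o[:,:420]=a;o[:330,420:]=b;cv2.imwrite("pics/c1.png",o)
E
```

```text
dish ((201.08033752441406, 262.3523864746094), (39.45895004272461, 40.1865234375), 35.668174743652344) [442.60681239 152.44799433  22.        ] [np.float64(99.84869628542576), np.float64(101.68978095740611)]
foot [array([641.80959386, 105.8112597 ,  12.        ]), array([641.4752421 ,  13.24640928,  12.        ])] 92.56545427601442
bigfoot [array([ 481.30613958, -101.79550835,   12.        ]), array([ 480.97199216, -227.03504596,   12.        ])] 125.23998337397732
rack [626.31716435 287.99429034  45.        ]
vial [724.68697754   4.35837054  45.        ]
beaker [ 662.04378137 -256.95463842    0.        ]
spout [540.20835149  84.60248943 125.        ]
bend [548.01179163  78.94271448 163.        ]
S vial [ 7.34965779e+02  2.84716399e+00 -1.13686838e-13] S foot [649.92435914  58.47190524  12.        ]
```

View pics/c1.png

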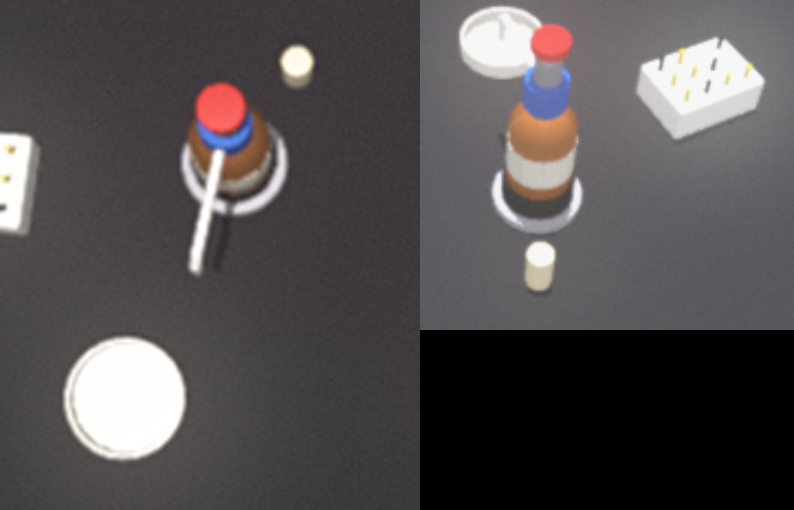

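The crop confirms the smaller dispenser: its foot measures 92.6 mm and its cap is at crop pixel (220,108). The tube runs down to its tip at (195,268), and the dish is at (125,398). Next I'll refine the axis, cap height and spout direction.

```bash
python3 - <<'E'
from h import *
S=pickle.load(open("scene.pkl","rb"));T=pickle.load(open("top.pkl","rb"))
C={}
for n,f in(("S",S),("T",T)):
    c=f["color"].astype(int);m=((c[...,0]>130)&(c[...,1]<75)&(c[...,2]<75)).astype(np.uint8)
    q,l,s,ce=cv2.connectedComponentsWithStats(m)
    for i in range(1,q):
        if s[i][4]>40:print(n,s[i],ce[i])
    C[n]=m
# foot: bright ring pixels in top
c=T["color"].astype(int);sub=[(u,v) for v in range(165,203) for u in range(218,258) if c[v,u].min()>120 and np.ptp(c[v,u])<40]
P=np.array([onz(T,u,v,12)[:2] for u,v in sub])
from scipy.optimize import least_squares
P=P[(abs(np.hypot(*(P-[641.6,59.5]).T)-42)<8)]
r=least_squares(lambda p:np.hypot(*(P-p[:2]).T)-p[2],[641,59,42],loss="soft_l1");print("foot",r.x,len(P))
for z in (218,222,227,232,236):
    print(z,pix(T,[641.6,59.5,z]),pix(S,[641.6,59.5,z]))
A=r.x[:2]
for uv in((225,218),(225,219.5),(226,214)):
  for z in (125,163):
    p=onz(T,*uv,z)[:2];print(uv,z,p,np.hypot(*(p-A)),np.degrees(np.arctan2(*(p-A)[::-1])))
E
```

```text
S [128 128  26  11 133] [140.86466165 134.2406015 ]
foot [645.81595062  61.08913251  42.31745649] 226
218 (np.float64(234.11561768917738), np.float64(168.6923070180525)) (np.float64(287.0746909081139), np.float64(158.65544751261086))
222 (np.float64(234.0161632894345), np.float64(168.30005667159168)) (np.float64(287.2066206570106), np.float64(157.12764673920753))
227 (np.float64(233.89075879780006), np.float64(167.80545859027484)) (np.float64(287.3729066480851), np.float64(155.20198654585266))
232 (np.float64(233.76413060078676), np.float64(167.30603418794985)) (np.float64(287.5407389617238), np.float64(153.25841930098636))
236 (np.float64(233.66193489161134), np.float64(166.9029720566163)) (np.float64(287.6761327135577), np.float64(151.69050394834045))
(225, 218) 125 [543.57649188  85.35409942] 105.07947251052143 166.64874949547723
(225, 218) 163 [539.37361634  82.52087145] 108.578496770835 168.61593242991373
(225, 219.5) 125 [540.04236963  85.31982729] 108.51348766245745 167.09726664087304
(225, 219.5) 163 [535.96249896  82.48779217] 111.91819993550588 168.97722913675997
(226, 214) 125 [553.01326163  83.09218121] 95.3754330834817 166.6617521715425
(226, 214) 163 [548.48194002  80.33767914] 99.21903127606132 168.8136555792001
```

```bash
python3 - <<'E'
from h import *
S=pickle.load(open("scene.pkl","rb"));T=pickle.load(open("top.pkl","rb"))
C={}
for n,f,(x,y) in(("S",S,(289,159)),("T",T,(233,166))):
    c=f["color"].astype(int);m=((c[...,0]>110)&(c[...,0]>2.6*c[...,1])&(c[...,0]>2.6*c[...,2])).astype(np.uint8)
    q,l,s,ce=cv2.connectedComponentsWithStats(m);i=l[y,x];print(n,c[y,x],i,s[i],ce[i]);C[n]=ce[i]
    print("".join("\n"+"".join(".#"[v] for v in r) for r in m[y-12:y+12,x-14:x+14]))
print(two(T,C["T"],S,C["S"]))
for z in(200,230):print(onz(T,*C["T"],z))
E
```

```text
S [247 109 103] 0 [     0      0    512    384 196201] [255.74013894 191.63049118]

............................
............................
............................
............................
............................
............................
............................
............................
............................
............................
............................
............................
............................
............................
............................
............................
............................
............................
............................
............................
............................
............................
............................
............................
T [248  96  92] 0 [     0      0    512    384 196355] [255.45543531 191.48766265]

............................
............................
............................
............................
............#####...........
..........#########.........
.........###########........
........#############.......
.......###############......
.......###############......
.......################.....
.......####...##.######.....
.......#.####....#..##......
.......##.....#......#......
.......##............#......
....................##......
....................#.......
..........#........#........
...........#......##........
.............#####..........
............................
............................
............................
............................
(array([607.00412699,  12.79988408, 118.77935276]), np.float64(2.1511303478252564))
[593.84990351  13.02775091 200.        ]
[588.80381698  12.75994811 230.        ]
```

```bash
cat >> h.py <<'E'
def cap(f,x,y):
    c=f["color"].astype(int);m=((c[...,0]>130)&(c[...,0]>1.7*c[...,1])&(abs(c[...,1]-c[...,2])<35)).astype(np.uint8)
    q,l,s,ce=cv2.connectedComponentsWithStats(m);i=l[y,x];return s[i],ce[i]
E
python3 - <<'E'
from h import *
S=pickle.load(open("scene.pkl","rb"));T=pickle.load(open("top.pkl","rb"))
s,a=cap(S,289,159);t,b=cap(T,233,166);print(s,a,t,b)
print(two(T,b,S,a))
for z in(212,220,228):print(z,onz(T,*b,z),pix(S,[645,60.5,z]),pix(T,[645,60.5,z]))
E
```

```text
[281 151  18  17 253] [289.43873518 159.04347826] [225 157  17  18 226] [233.09292035 165.46902655]
(array([647.77987526,  61.08812543, 221.29769979]), np.float64(1.1785191570225908))
212 [650.19635759  62.13552277 212.        ] (np.float64(288.32874023459186), np.float64(161.7823343962823)) (np.float64(233.81924743385818), np.float64(167.7682624689089))
220 [648.38604567  61.67227017 220.        ] (np.float64(288.6018787718852), np.float64(158.74938413550868)) (np.float64(233.6185559991532), np.float64(166.97861914819842))
228 [646.57573374  61.20901756 228.        ] (np.float64(288.8790742400507), np.float64(155.67138541812065)) (np.float64(233.4147452578364), np.float64(166.17670256014668))
```

```bash
cat >> h.py <<'E'
from scipy.spatial.transform import Rotation as Ro
def to(p,yaw,extra=True):
    s=env.state();R=Ro.from_euler("xyz",s["ee_rot"],degrees=True);G=Ro.from_euler("xyz",[180,0,yaw],degrees=True)
    d=np.array(p)-s["ee_pos"];rv=(R.inv()*G).as_rotvec()
    print("t",round(s["time_s"],2),"pos",s["ee_pos"].round(1),"F",s["force"].round(1),"| turn",rv.round(4),"| shift after turn cm",(G.inv().apply(d)/10).round(2))
E
python3 -c "
from h import *
to([384,192.5,60],145.6)"
```

```text
t 0.1 pos [241.  521.5 185.7] F [-0.2 -0.2 -0.2] | turn [-1.600e-03  1.000e-04  1.676e-01] | shift after turn cm [-30.39 -19.07  12.57]
```

Call:
move_arm --plan '[{"wz": 0.084}, {"wz": 0.084}, {"tx": -3, "ty": -1.9, "tz": 1.2}, {"tx": -3, "ty": -1.9, "tz": 1.2}, {"tx": -3, "ty": -1.9, "tz": 1.2}, {"tx": -3, "ty": -1.9, "tz": 1.2}, {"tx": -3, "ty": -1.9, "tz": 1.2}, {"tx": -3, "ty": -1.9, "tz": 1.2}, {"tx": -3, "ty": -1.9, "tz": 1.2}, {"tx": -3, "ty": -1.9, "tz": 1.2}, {"tx": -3, "ty": -1.9, "tz": 1.2}, {"tx": -3, "ty": -1.9, "tz": 1.2}]' --gripper 6 --force 10

```text
schema error: expected keys tx, ty, tz, wx, wy, wz
```

```bash
python3 -c "
from h import *
to([384,192.5,7],145.6)
f=grab_frame('top');cv2.imwrite('pics/t1.png',f['color'][120:384,100:400,::-1])"
```

```text
t 0.1 pos [241.  521.5 185.7] F [-0.2 -0.2 -0.2] | turn [-1.600e-03  1.000e-04  1.676e-01] | shift after turn cm [-30.39 -19.07  17.87]
```

View pics/t1.png

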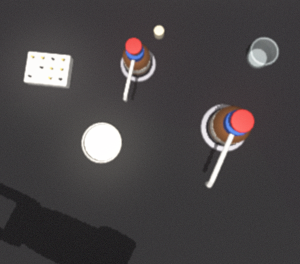

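The picture shows the scene unchanged, with the dish at crop (101,142). The move was refused because every row needs all six keys.

Call:
move_arm --plan '[{"tx": 0, "ty": 0, "tz": 0, "wx": 0, "wy": 0, "wz": 0.084}, {"tx": 0, "ty": 0, "tz": 0, "wx": 0, "wy": 0, "wz": 0.084}, {"tx": -3, "ty": -1.9, "tz": 1.2, "wx": 0, "wy": 0, "wz": 0}, {"tx": -3, "ty": -1.9, "tz": 1.2, "wx": 0, "wy": 0, "wz": 0}, {"tx": -3, "ty": -1.9, "tz": 1.2, "wx": 0, "wy": 0, "wz": 0}, {"tx": -3, "ty": -1.9, "tz": 1.2, "wx": 0, "wy": 0, "wz": 0}, {"tx": -3, "ty": -1.9, "tz": 1.2, "wx": 0, "wy": 0, "wz": 0}, {"tx": -3, "ty": -1.9, "tz": 1.2, "wx": 0, "wy": 0, "wz": 0}, {"tx": -3, "ty": -1.9, "tz": 1.2, "wx": 0, "wy": 0, "wz": 0}, {"tx": -3, "ty": -1.9, "tz": 1.2, "wx": 0, "wy": 0, "wz": 0}, {"tx": -3, "ty": -1.9, "tz": 1.2, "wx": 0, "wy": 0, "wz": 0}, {"tx": -3, "ty": -1.9, "tz": 1.2, "wx": 0, "wy": 0, "wz": 0}]' --gripper 6 --force 10

```text
time_s: 1.15
ee_pos: [381.5, 194.1, 66.0]
ee_rot: [180.0, 0.0, 145.6]
force: [0.7, 0.6, -0.3]
gripper_width: 60.3
gripper_force: 0.0
```

```bash
python3 -c "
from h import *
to([384,192.5,7],145.6)
f=grab_frame('top');cv2.imwrite('pics/t2.png',f['color'][120:384,100:400,::-1]);print(env.state()['gripper_width'])"
```

```text
t 1.15 pos [381.5 194.1  66. ] F [ 0.7  0.6 -0.3] | turn [ 0.0003  0.0001 -0.0001] | shift after turn cm [-0.3   0.02  5.9 ]
60.13911952739564
```

View pics/t2.png

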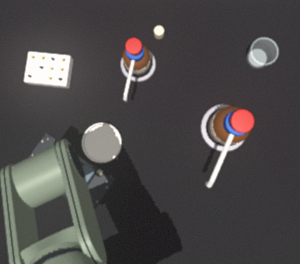

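The gripper is behind the dish, which is at crop (101,142). I'll lower it, then push.

Call:
move_arm --plan '[{"tx": 0, "ty": 0, "tz": 1.8, "wx": 0, "wy": 0, "wz": 0}, {"tx": 0, "ty": 0, "tz": 1.8, "wx": 0, "wy": 0, "wz": 0}, {"tx": 0, "ty": 0, "tz": 1.3, "wx": 0, "wy": 0, "wz": 0}, {"tx": 0, "ty": 0, "tz": 0.9, "wx": 0, "wy": 0, "wz": 0}, {"tx": 0, "ty": 0, "tz": 0, "wx": 0, "wy": 0, "wz": 0}]'

```text
time_s: 1.62
ee_pos: [379.7, 195.0, 6.9]
ee_rot: [-179.8, -0.1, 145.6]
force: [-0.6, -0.3, 0.6]
gripper_width: 60.0
gripper_force: 0.0
```

Call:
move_arm --plan '[{"tx": -0.5, "ty": 0, "tz": 0, "wx": 0, "wy": 0, "wz": 0}, {"tx": -0.5, "ty": 0, "tz": 0, "wx": 0, "wy": 0, "wz": 0}, {"tx": -0.5, "ty": 0, "tz": 0, "wx": 0, "wy": 0, "wz": 0}, {"tx": -0.5, "ty": 0, "tz": 0, "wx": 0, "wy": 0, "wz": 0}, {"tx": -0.5, "ty": 0, "tz": 0, "wx": 0, "wy": 0, "wz": 0}, {"tx": -0.5, "ty": 0, "tz": 0, "wx": 0, "wy": 0, "wz": 0}, {"tx": -0.5, "ty": 0, "tz": 0, "wx": 0, "wy": 0, "wz": 0}, {"tx": -0.5, "ty": 0, "tz": 0, "wx": 0, "wy": 0, "wz": 0}, {"tx": -0.5, "ty": 0, "tz": 0, "wx": 0, "wy": 0, "wz": 0}, {"tx": -0.3, "ty": 0, "tz": 0, "wx": 0, "wy": 0, "wz": 0}, {"tx": 0, "ty": 0, "tz": 0, "wx": 0, "wy": 0, "wz": 0}, {"tx": 0, "ty": 0, "tz": 0, "wx": 0, "wy": 0, "wz": 0}]'

```text
time_s: 2.62
ee_pos: [420.8, 168.4, 8.4]
ee_rot: [-180.0, -0.0, 145.6]
force: [-0.3, 0.2, -0.4]
gripper_width: 60.0
gripper_force: 0.0
```

```bash
cat >> h.py <<'E'
def dish(f,z=22):
    c=f["color"].astype(int);m=((c.min(2)>140)&(np.ptp(c,axis=2)<35)).astype(np.uint8)
    for k in cv2.findContours(m,0,1)[0]:
        if cv2.contourArea(k)>300:
            e=cv2.minEnclosingCircle(k);print("blob",np.round(e[0],1),round(e[1],1),onz(f,*e[0],z)[:2].round(1))
E
python3 -c "
from h import *
to([493.5,117.2,7],145.6)
f=grab_frame('top');dish(f);cv2.imwrite('pics/t3.png',cv2.resize(f['color'][120:384,100:400,::-1],None,fx=2,fy=2))"
```

```text
t 2.62 pos [420.8 168.4   8.4] F [-0.3  0.2 -0.4] | turn [-0.0001 -0.0002 -0.0008] | shift after turn cm [-8.89 -0.12  0.14]
blob [163.9 273.1] 23.5 [416.2 245.6]
blob [320.3 280.5] 29.2 [ 396.9 -147.5]
blob [  6.5 272. ] 22.0 [419.7 644. ]
blob [207.5 257.5] 16.3 [454.7 136.4]
blob [510.5 270. ] 32.0 [ 421.8 -625. ]
blob [147.  188.5] 26.2 [632.7 296.9]
blob [362. 172.] 15.8 [ 674.4 -263.7]
blob [255.5  38.5] 258.4 [1051.8   13.7]
```

View pics/t3.png

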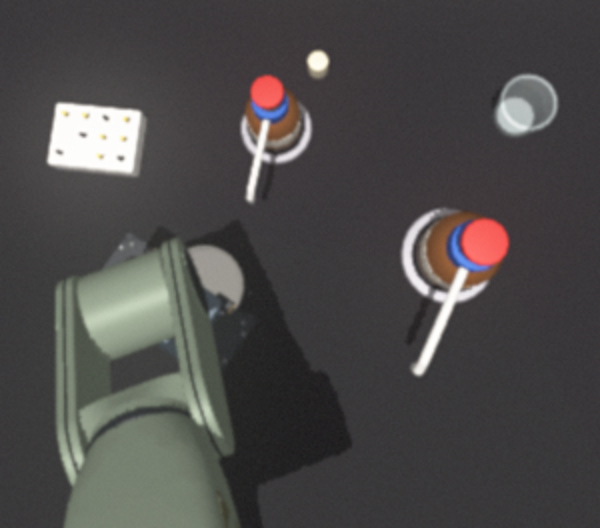

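The dish edge is at crop (245,285), hardly moved from where it was. I'll check the scene camera.

```bash
python3 -c "
from h import *
f=grab_frame('scene');w=grab_frame('wrist')
a=cv2.resize(f['color'][80:240,180:340,::-1],(500,500));b=cv2.resize(w['color'][:,:,::-1],(300,225));o=np.zeros((500,800,3),np.uint8);o[:,:500]=a;o[:225,500:]=b
cv2.imwrite('pics/s4.png',o)
for p in([442.6,152.4,22],[467,137,22],[420.8,168.4,8]):u=pix(f,p);print(p,(u[0]-180)*3.125,(u[1]-80)*3.125)"
```

```text
[442.6, 152.4, 22] 273.52003394479885 235.6373830200246
[467, 137, 22] 274.1802958654677 259.9021727176481
[420.8, 168.4, 8] 274.6854018225797 225.94506620156292
```

View pics/s4.png

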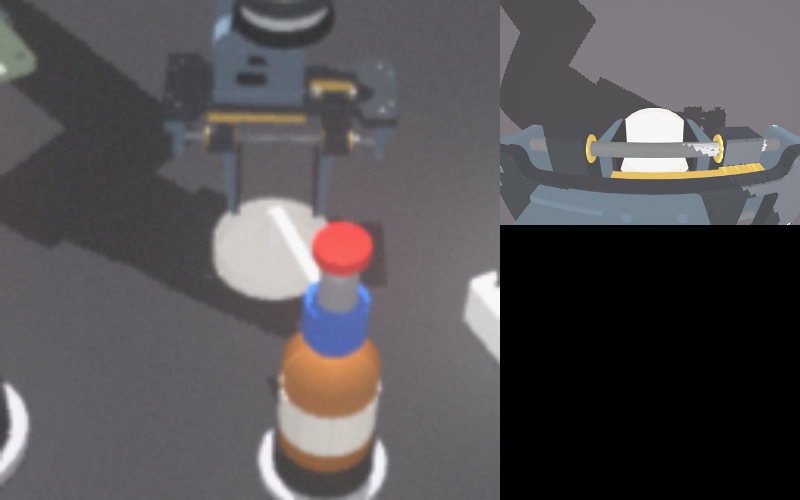

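The dish centre is around (270,248) in the crop, so it has moved only about 10 mm: the fingertips are narrower than the pads. The gripper body would then end up close to the spout. I'll back off, tilt the gripper away from the spout by 20°, and measure again.

Call:
move_arm --plan '[{"tx": 1.0, "ty": 0, "tz": 0, "wx": 0, "wy": 0, "wz": 0}, {"tx": 1.0, "ty": 0, "tz": -0.2, "wx": 0, "wy": 0, "wz": 0}, {"tx": 0, "ty": 0, "tz": 0, "wx": 0, "wy": -0.115, "wz": 0}, {"tx": 0, "ty": 0, "tz": 0, "wx": 0, "wy": -0.115, "wz": 0}, {"tx": 0, "ty": 0, "tz": 0, "wx": 0, "wy": -0.115, "wz": 0}, {"tx": 0, "ty": 0, "tz": 0, "wx": 0, "wy": 0, "wz": 0}]' --gripper 5

```text
time_s: 3.27
ee_pos: [399.6, 177.4, 8.7]
ee_rot: [-179.1, 14.8, 145.8]
force: [-0.2, 0.1, -0.3]
gripper_width: 49.8
gripper_force: 0.0
```

```bash
cat >> h.py <<'E'
from scipy.optimize import least_squares
def fitdish(f,c0,lo=85):
    """fit the known 50 mm rim circle to the outer dark->bright edge seen in image f, around guess c0"""
    g=cv2.GaussianBlur(f["color"],(0,0),.7).astype(float);P=[]
    for a in np.radians(np.arange(0,360,3)):
        r=np.arange(36,66,.5);q=np.array([pix(f,[c0[0]+R*np.cos(a),c0[1]+R*np.sin(a),22]) for R in r])
        v=cv2.remap(g.astype(np.float32),q[:,0].astype(np.float32)[None],q[:,1].astype(np.float32)[None],1)[0]
        if np.ptp(v[0])<35 and v[0].min()>lo and v.mean(1)[-8:].max()<75:
            i=np.argmin(np.diff(v.mean(1)));P.append([c0[0]+r[i]*np.cos(a),c0[1]+r[i]*np.sin(a)])
    P=np.array(P)
    if len(P)<8:return None,len(P)
    s=least_squares(lambda p:np.hypot(*(P-p).T)-50,c0,loss="soft_l1",f_scale=1.);return s.x.round(1),len(P)
def loc(c0):
    for n in("top","scene"):
        f=grab_frame(n);c=c0
        for _ in range(3):
            c1,k=fitdish(f,c)
            if c1 is None:break
            c=c1
        print(n,c,k)
E
python3 -c "
from h import *
print(fitdish(pickle.load(open('top.pkl','rb')),(445,150)),fitdish(pickle.load(open('scene.pkl','rb')),(445,150)))
loc((452,146));to([420,168,10],145.6);print(env.state()['ee_rot'])"
```

```text
(None, 0) (None, 0)
top [443.3 151. ] 10
scene (452, 146) 0
t 3.37 pos [401.9 177.7   9.3] F [-0.1 -0.   0.3] | turn [-0.0123  0.2562  0.0003] | shift after turn cm [-2.04  0.22 -0.07]
[-179.27612297   14.67820479  145.7109274 ]
```

```bash
sed -i 's/ and v.mean(1)\[-8:\].max()<75/ and np.diff(v.mean(1)).min()<-6/; s/np.ptp(v\[0\])<35 and //' h.py
python3 -c "
from h import *
for n in('top','scene'):
  f=pickle.load(open(n+'.pkl','rb'));print(fitdish(f,(445,150)),f['color'][262,201],f['color'][285,215])
loc((452,146))"
```

```text
(array([442.9, 152.6]), 120) [255 254 254] [81 79 76]
(array([441.6, 150.1]), 88) [93 92 97] [92 92 96]
top [443.5 152.3] 120
scene [446.2 144.1] 94
```

```bash
python3 -c "
from h import *
f=grab_frame('scene');t=grab_frame('top')
a=cv2.resize(f['color'][80:240,190:320,::-1],(390,480),interpolation=2);b=cv2.resize(t['color'][200:320,150:250,::-1],(400,480),interpolation=2)
for (im,c,cam,o,k) in((a,0,f,(190,80),3),(b,0,t,(150,200),4)):
  for q,col in(((442.6,152.4),(0,255,0)),((455,144),(0,0,255))):
    P=np.array([pix(cam,[q[0]+50*np.cos(s),q[1]+50*np.sin(s),22]) for s in np.linspace(0,6.28,60)]);P=((P-o)*k).astype(int);cv2.polylines(im,[P],1,col,1)
cv2.imwrite('pics/s5.png',np.hstack([a,b]))"
```

```text
(no output)
```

View pics/s5.png

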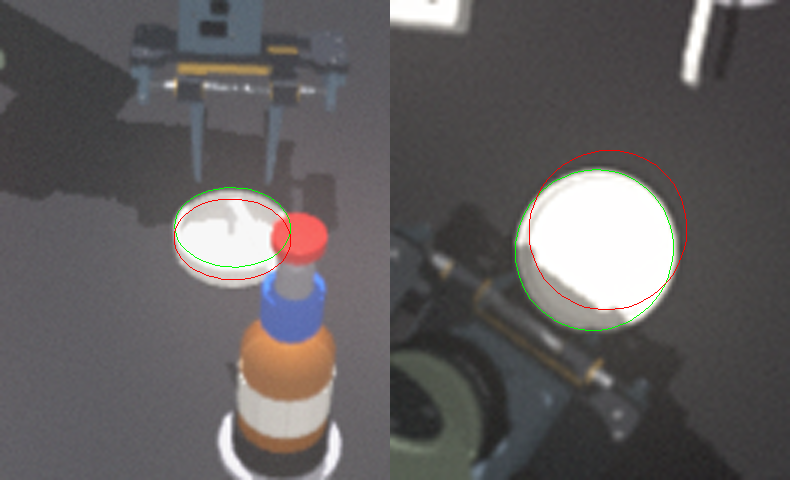

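```bash
python3 -c "
from h import *
f=pickle.load(open('scene.pkl','rb'));s=env.state();R=Ro.from_euler('xyz',s['ee_rot'],degrees=True);p=s['ee_pos']
for y in(-25,25):
  for z in(0,-19):
    q=p+R.apply([0,y,z]);u=pix(f,q);print(q.round(0),((u[0]-190)*3,(u[1]-80)*3))
"
```

```text
[390. 156.  10.] (np.float64(203.27964336830752), np.float64(200.25888717029858))
[386. 159.  28.] (np.float64(203.95333246252716), np.float64(181.17229923120394))
[418. 197.   9.] (np.float64(259.0212191719502), np.float64(202.56637806179825))
[414. 200.  28.] (np.float64(260.210223527198), np.float64(183.47552072805877))
```

Picture: the dish is still at its start (the green circle matches at (232,228) left and (597,250) right), and the fingertips at (198,181) and (268,182) look about 20 mm higher than reported. They probably passed over the 22 mm rim with no force. I'll back off and find the bench gently.

Call:
move_arm --plan '[{"tx": 0.97, "ty": 0, "tz": -0.25, "wx": 0, "wy": 0, "wz": 0}, {"tx": 0.48, "ty": 0, "tz": -0.13, "wx": 0, "wy": 0, "wz": 0}, {"tx": 0.05, "ty": 0, "tz": 0.2, "wx": 0, "wy": 0, "wz": 0}, {"tx": 0.05, "ty": 0, "tz": 0.2, "wx": 0, "wy": 0, "wz": 0}, {"tx": 0, "ty": 0, "tz": 0, "wx": 0, "wy": 0, "wz": 0}]'

```text
time_s: 3.98
ee_pos: [390.6, 185.1, 4.7]
ee_rot: [-179.3, 14.8, 145.5]
force: [1.0, 0.0, -0.1]
gripper_width: 50.0
gripper_force: 0.0
```

Call:
move_arm --plan '[{"tx": 0.02, "ty": 0, "tz": 0.1, "wx": 0, "wy": 0, "wz": 0}, {"tx": 0.02, "ty": 0, "tz": 0.1, "wx": 0, "wy": 0, "wz": 0}, {"tx": 0.0, "ty": 0, "tz": 0, "wx": 0, "wy": 0, "wz": 0}]'

```text
time_s: 4.23
ee_pos: [390.9, 185.0, 2.8]
ee_rot: [-179.3, 14.8, 145.5]
force: [0.2, -0.2, -0.0]
gripper_width: 49.9
gripper_force: 0.0
```

Call:
move_arm --plan '[{"tx": 0.02, "ty": 0, "tz": 0.1, "wx": 0, "wy": 0, "wz": 0}, {"tx": 0.02, "ty": 0, "tz": 0.1, "wx": 0, "wy": 0, "wz": 0}, {"tx": 0.0, "ty": 0, "tz": 0, "wx": 0, "wy": 0, "wz": 0}]'

```text
time_s: 4.48
ee_pos: [390.9, 184.9, 0.8]
ee_rot: [-179.3, 14.8, 145.5]
force: [-0.3, -0.4, 0.5]
gripper_width: 50.2
gripper_force: 0.0
```

Call:
move_arm --plan '[{"tx": 0.03, "ty": 0, "tz": 0.1, "wx": 0, "wy": 0, "wz": 0}, {"tx": 0.03, "ty": 0, "tz": 0.1, "wx": 0, "wy": 0, "wz": 0}, {"tx": 0.0, "ty": 0, "tz": 0, "wx": 0, "wy": 0, "wz": 0}]'

```text
time_s: 4.73
ee_pos: [390.8, 185.0, -1.2]
ee_rot: [-179.3, 14.8, 145.5]
force: [0.4, -0.7, -0.5]
gripper_width: 49.9
gripper_force: 0.0
```

Call:
move_arm --plan '[{"tx": 0.03, "ty": 0, "tz": 0.1, "wx": 0, "wy": 0, "wz": 0}, {"tx": 0.03, "ty": 0, "tz": 0.1, "wx": 0, "wy": 0, "wz": 0}, {"tx": 0.0, "ty": 0, "tz": 0, "wx": 0, "wy": 0, "wz": 0}]'

```text
time_s: 4.98
ee_pos: [390.8, 185.0, -3.3]
ee_rot: [-179.3, 14.8, 145.5]
force: [-0.6, -0.3, -0.1]
gripper_width: 49.9
gripper_force: 0.0
```

Call:
move_arm --plan '[{"tx": 0.03, "ty": 0, "tz": 0.1, "wx": 0, "wy": 0, "wz": 0}, {"tx": 0.03, "ty": 0, "tz": 0.1, "wx": 0, "wy": 0, "wz": 0}, {"tx": 0.0, "ty": 0, "tz": 0, "wx": 0, "wy": 0, "wz": 0}]'

```text
time_s: 5.23
ee_pos: [390.7, 185.0, -5.4]
ee_rot: [-179.3, 14.8, 145.5]
force: [-0.7, 0.6, -0.2]
gripper_width: 50.2
gripper_force: 0.0
```

Call:
move_arm --plan '[{"tx": 0.03, "ty": 0, "tz": 0.1, "wx": 0, "wy": 0, "wz": 0}, {"tx": 0.03, "ty": 0, "tz": 0.1, "wx": 0, "wy": 0, "wz": 0}, {"tx": 0.0, "ty": 0, "tz": 0, "wx": 0, "wy": 0, "wz": 0}]'

```text
time_s: 5.48
ee_pos: [390.6, 185.1, -7.5]
ee_rot: [-179.3, 14.8, 145.5]
force: [-0.2, -1.0, 0.4]
gripper_width: 49.8
gripper_force: 0.0
```

No contact even at reported z = -7.5, so the real tips sit well above the reported TCP. I'll go 2 mm lower, centre on the dish, and push.

Call:
move_arm --plan '[{"tx": 0.03, "ty": 0.15, "tz": 0.1, "wx": 0, "wy": 0, "wz": 0}, {"tx": 0.03, "ty": 0.12, "tz": 0.1, "wx": 0, "wy": 0, "wz": 0}, {"tx": 0, "ty": 0, "tz": 0, "wx": 0, "wy": 0, "wz": 0}]'

```text
time_s: 5.73
ee_pos: [392.4, 187.7, -9.6]
ee_rot: [-179.3, 14.8, 145.5]
force: [-0.2, -1.0, 0.3]
gripper_width: 50.1
gripper_force: 0.0
```

Call:
move_arm --plan '[{"tx": -0.48, "ty": 0, "tz": 0.13, "wx": 0, "wy": 0, "wz": 0}, {"tx": -0.48, "ty": 0, "tz": 0.13, "wx": 0, "wy": 0, "wz": 0}, {"tx": -0.48, "ty": 0, "tz": 0.13, "wx": 0, "wy": 0, "wz": 0}, {"tx": -0.48, "ty": 0, "tz": 0.13, "wx": 0, "wy": 0, "wz": 0}, {"tx": -0.48, "ty": 0, "tz": 0.13, "wx": 0, "wy": 0, "wz": 0}, {"tx": -0.48, "ty": 0, "tz": 0.13, "wx": 0, "wy": 0, "wz": 0}, {"tx": -0.48, "ty": 0, "tz": 0.13, "wx": 0, "wy": 0, "wz": 0}, {"tx": -0.48, "ty": 0, "tz": 0.13, "wx": 0, "wy": 0, "wz": 0}, {"tx": 0, "ty": 0, "tz": 0, "wx": 0, "wy": 0, "wz": 0}, {"tx": 0, "ty": 0, "tz": 0, "wx": 0, "wy": 0, "wz": 0}]'

```text
time_s: 6.57
ee_pos: [425.2, 164.5, -9.7]
ee_rot: [-179.3, 14.8, 145.5]
force: [-0.0, -0.7, 0.3]
gripper_width: 49.8
gripper_force: 0.0
```

```bash
python3 -c "
from h import *
loc((460,140));to([504.5,109.8,-9],145.6)"
```

```text
top [468.5 135.2] 120
scene [467.  127.8] 90
t 6.67 pos [424.9 164.7  -9.7] F [-0.6 -0.1  0.7] | turn [-0.0122  0.2579 -0.0031] | shift after turn cm [-9.67 -0.03 -0.07]
```

Call:
move_arm --plan '[{"tx": -0.6, "ty": 0, "tz": 0.16, "wx": 0, "wy": 0, "wz": 0}, {"tx": -0.6, "ty": 0, "tz": 0.16, "wx": 0, "wy": 0, "wz": 0}, {"tx": -0.6, "ty": 0, "tz": 0.16, "wx": 0, "wy": 0, "wz": 0}, {"tx": -0.6, "ty": 0, "tz": 0.16, "wx": 0, "wy": 0, "wz": 0}, {"tx": -0.6, "ty": 0, "tz": 0.16, "wx": 0, "wy": 0, "wz": 0}, {"tx": -0.6, "ty": 0, "tz": 0.16, "wx": 0, "wy": 0, "wz": 0}, {"tx": -0.6, "ty": 0, "tz": 0.16, "wx": 0, "wy": 0, "wz": 0}, {"tx": -0.6, "ty": 0, "tz": 0.16, "wx": 0, "wy": 0, "wz": 0}, {"tx": -0.6, "ty": 0, "tz": 0.16, "wx": 0, "wy": 0, "wz": 0}, {"tx": -0.6, "ty": 0, "tz": 0.16, "wx": 0, "wy": 0, "wz": 0}, {"tx": -0.6, "ty": 0, "tz": 0.16, "wx": 0, "wy": 0, "wz": 0}, {"tx": 0, "ty": 0, "tz": 0, "wx": 0, "wy": 0, "wz": 0}]'

```text
time_s: 7.67
ee_pos: [482.3, 125.4, -9.7]
ee_rot: [-179.3, 14.8, 145.5]
force: [-0.0, -0.4, -0.0]
gripper_width: 50.0
gripper_force: 0.0
```

```bash
python3 -c "
from h import *
loc((525,96));to([504.5,109.8,-9],145.6)"
```

```text
top [525.4  95.9] 117
scene [525.8  90. ] 75
t 7.77 pos [481.3 125.7  -9.9] F [-0.7  0.2 -0.2] | turn [-0.0122  0.258  -0.0036] | shift after turn cm [-2.81 -0.   -0.09]
```

Call:
move_arm --plan '[{"tx": -0.41, "ty": 0, "tz": 0.11, "wx": 0, "wy": 0, "wz": 0}, {"tx": -0.41, "ty": 0, "tz": 0.11, "wx": 0, "wy": 0, "wz": 0}, {"tx": -0.41, "ty": 0, "tz": 0.11, "wx": 0, "wy": 0, "wz": 0}, {"tx": -0.41, "ty": 0, "tz": 0.11, "wx": 0, "wy": 0, "wz": 0}, {"tx": 0, "ty": 0, "tz": 0, "wx": 0, "wy": 0, "wz": 0}, {"tx": 0, "ty": 0, "tz": 0, "wx": 0, "wy": 0, "wz": 0}, {"tx": 1, "ty": 0, "tz": -0.26, "wx": 0, "wy": 0, "wz": 0}, {"tx": 2, "ty": 0, "tz": -0.52, "wx": 0, "wy": 0, "wz": 0}, {"tx": 2, "ty": 0, "tz": -0.52, "wx": 0, "wy": 0, "wz": 0}, {"tx": 2, "ty": 0, "tz": -0.52, "wx": 0, "wy": 0, "wz": 0}, {"tx": 2, "ty": 0, "tz": -0.52, "wx": 0, "wy": 0, "wz": 0}, {"tx": 2, "ty": 0, "tz": -0.52, "wx": 0, "wy": 0, "wz": 0}]'

```text
time_s: 8.77
ee_pos: [400.0, 181.5, -10.3]
ee_rot: [-179.3, 14.8, 145.5]
force: [-0.2, -0.4, -0.8]
gripper_width: 49.9
gripper_force: 0.0
```

```bash
python3 -c "
from h import *
loc((540,86));to([420,165,300],145.6)
t=grab_frame('top');f=grab_frame('scene')
b=cv2.resize(t['color'][120:270,160:290,::-1],(390,450),interpolation=2);a=cv2.resize(f['color'][80:240,200:330,::-1],(366,450),interpolation=2)
P=np.array([pix(t,[540+50*np.cos(s),85.5+50*np.sin(s),22]) for s in np.linspace(0,6.28,60)]);cv2.polylines(b,[((P-(160,120))*3).astype(int)],1,(0,255,0),1)
cv2.imwrite('pics/s6.png',np.hstack([a,b]))"
```

```text
top [537.3  87.6] 117
scene [537.8  82.3] 78
t 8.87 pos [399.  181.7 -10.5] F [ 0.3 -0.3 -0.5] | turn [-0.013   0.2572  0.0004] | shift after turn cm [ -2.68  -0.19 -31.05]
```

View pics/s6.png

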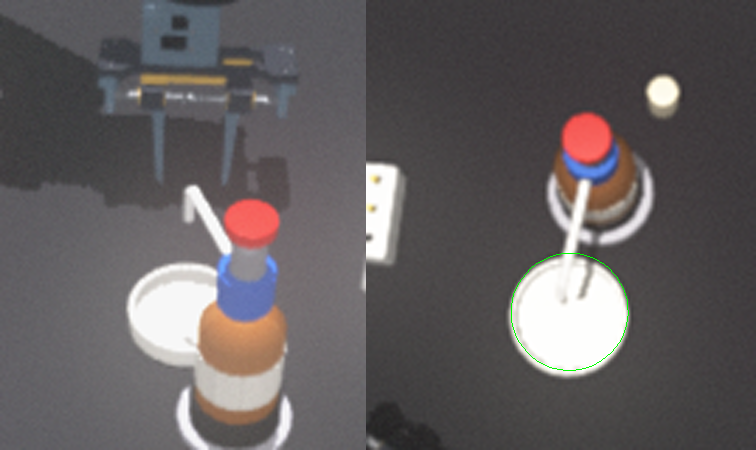

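Picture: the dish is under the spout. In the top view it's at crop (568,315) with the tip at (565,300); the scene tip is at (189,219). I'll triangulate the tip as a check.

```bash
python3 -c "
from h import *
S=pickle.load(open('scene.pkl','rb'));T=pickle.load(open('top.pkl','rb'))
print(two(T,(226.3,219.3),S,(267.1,157.3)),onz(T,226.3,219.3,125),onz(S,267.1,157.3,125),pix(T,(540,85.5,125)),pix(S,(540,85.5,125)))
to([420,165,260],145.6)"
```

```text
(array([540.41935623,  82.5647699 , 128.63025209]), np.float64(1.2584298936227254)) [540.50392761  82.27106901 125.        ] [537.50113346  85.34892266 125.        ] (np.float64(224.92310667090868), np.float64(219.51823000093248)) (np.float64(267.7720721097413), np.float64(157.9313918553626))
t 8.97 pos [401.4 181.3 -10.2] F [-0.  -0.  -1.5] | turn [-0.0117  0.2582 -0.0012] | shift after turn cm [ -2.46  -0.3  -27.02]
```

Call:
move_arm --plan '[{"tx": -1, "ty": 0, "tz": -3.87, "wx": 0, "wy": 0, "wz": 0}, {"tx": -1, "ty": 0, "tz": -3.87, "wx": 0, "wy": 0, "wz": 0}, {"tx": -1, "ty": 0, "tz": -3.87, "wx": 0, "wy": 0, "wz": 0}, {"tx": -1, "ty": 0, "tz": -3.87, "wx": 0, "wy": 0, "wz": 0}, {"tx": -1, "ty": 0, "tz": -3.87, "wx": 0, "wy": 0, "wz": 0}, {"tx": -1, "ty": 0, "tz": -3.87, "wx": 0, "wy": 0, "wz": 0}, {"tx": -1, "ty": 0, "tz": -3.87, "wx": 0, "wy": 0, "wz": 0}, {"tx": -1, "ty": 0, "tz": -3.87, "wx": 0, "wy": 0, "wz": 0}, {"tx": 0, "ty": 0, "tz": 0, "wx": -0.004, "wy": 0.086, "wz": 0}, {"tx": 0, "ty": 0, "tz": 0, "wx": -0.004, "wy": 0.086, "wz": 0}, {"tx": 0, "ty": 0, "tz": 0, "wx": -0.004, "wy": 0.086, "wz": 0}, {"tx": 0, "ty": 0, "tz": 0, "wx": 0, "wy": 0, "wz": 0}]' --gripper 0

```text
time_s: 9.97
ee_pos: [405.2, 182.8, 309.5]
ee_rot: [179.9, -0.0, 145.1]
force: [0.4, 0.5, -0.4]
gripper_width: 0.5
gripper_force: 0.0
```

```bash
python3 -c "
from h import *
to([646.5,61,270],145.6);print(env.state()['gripper_width'])"
```

```text
t 9.97 pos [405.2 182.8 309.5] F [ 0.4  0.5 -0.4] | turn [ 0.0009 -0.0001 -0.0087] | shift after turn cm [-26.79   3.59   3.95]
0.46850823679081255
```

Call:
move_arm --plan '[{"tx": -2.98, "ty": 0.4, "tz": 0.2, "wx": 0, "wy": 0, "wz": 0}, {"tx": -2.98, "ty": 0.4, "tz": 0.2, "wx": 0, "wy": 0, "wz": 0}, {"tx": -2.98, "ty": 0.4, "tz": 0.2, "wx": 0, "wy": 0, "wz": 0}, {"tx": -2.98, "ty": 0.4, "tz": 0.2, "wx": 0, "wy": 0, "wz": 0}, {"tx": -2.98, "ty": 0.4, "tz": 0.2, "wx": 0, "wy": 0, "wz": 0}, {"tx": -2.98, "ty": 0.4, "tz": 0.2, "wx": 0, "wy": 0, "wz": 0}, {"tx": -2.98, "ty": 0.4, "tz": 0.2, "wx": 0, "wy": 0, "wz": 0}, {"tx": -2.98, "ty": 0.4, "tz": 0.2, "wx": 0, "wy": 0, "wz": 0}, {"tx": -2.98, "ty": 0.4, "tz": 0.2, "wx": 0, "wy": 0, "wz": 0}, {"tx": 0, "ty": 0, "tz": 0, "wx": 0, "wy": 0, "wz": 0}, {"tx": 0, "ty": 0, "tz": 0, "wx": 0, "wy": 0, "wz": 0}]'

```text
time_s: 10.88
ee_pos: [644.1, 61.4, 289.6]
ee_rot: [-179.9, -0.1, 145.3]
force: [0.2, 0.1, -0.8]
gripper_width: 0.1
gripper_force: 0.0
```

```bash
python3 -c "
from h import *
to([646.5,61,240],145.6)"
```

```text
t 10.88 pos [644.1  61.4 289.6] F [ 0.2  0.1 -0.8] | turn [-0.0021 -0.0014 -0.0053] | shift after turn cm [-0.22  0.1   4.96]
```

Call:
move_arm --plan '[{"tx": -0.2, "ty": 0.1, "tz": 1.2, "wx": 0, "wy": 0, "wz": 0}, {"tx": 0, "ty": 0, "tz": 1.2, "wx": 0, "wy": 0, "wz": 0}, {"tx": 0, "ty": 0, "tz": 1.2, "wx": 0, "wy": 0, "wz": 0}, {"tx": 0, "ty": 0, "tz": 1.0, "wx": 0, "wy": 0, "wz": 0}, {"tx": 0, "ty": 0, "tz": 0.2, "wx": 0, "wy": 0, "wz": 0}, {"tx": 0, "ty": 0, "tz": 0, "wx": 0, "wy": 0, "wz": 0}]'

```text
time_s: 11.38
ee_pos: [644.9, 62.4, 243.0]
ee_rot: [-180.0, -0.1, 145.4]
force: [0.3, 0.0, 0.3]
gripper_width: 0.5
gripper_force: 0.0
```

Call:
move_arm --plan '[{"tx": 0, "ty": 0, "tz": 0.2, "wx": 0, "wy": 0, "wz": 0}, {"tx": 0, "ty": 0, "tz": 0.2, "wx": 0, "wy": 0, "wz": 0}, {"tx": 0, "ty": 0, "tz": 0.2, "wx": 0, "wy": 0, "wz": 0}, {"tx": 0, "ty": 0, "tz": 0, "wx": 0, "wy": 0, "wz": 0}]'

```text
time_s: 11.72
ee_pos: [645.8, 62.0, 237.3]
ee_rot: [180.0, -0.0, 145.4]
force: [1.2, 0.9, -0.3]
gripper_width: 0.3
gripper_force: 0.0
```

Call:
move_arm --plan '[{"tx": 0, "ty": 0, "tz": 0.2, "wx": 0, "wy": 0, "wz": 0}, {"tx": 0, "ty": 0, "tz": 0.2, "wx": 0, "wy": 0, "wz": 0}, {"tx": 0, "ty": 0, "tz": 0.2, "wx": 0, "wy": 0, "wz": 0}, {"tx": 0, "ty": 0, "tz": 0, "wx": 0, "wy": 0, "wz": 0}]'

```text
time_s: 12.05
ee_pos: [645.6, 61.9, 230.7]
ee_rot: [-180.0, -0.1, 145.4]
force: [-0.6, 0.2, 0.1]
gripper_width: 0.2
gripper_force: 0.0
```

Call:
move_arm --plan '[{"tx": 0, "ty": 0, "tz": 0.2, "wx": 0, "wy": 0, "wz": 0}, {"tx": 0, "ty": 0, "tz": 0.2, "wx": 0, "wy": 0, "wz": 0}, {"tx": 0, "ty": 0, "tz": 0, "wx": 0, "wy": 0, "wz": 0}]'

```text
time_s: 12.3
ee_pos: [645.6, 62.0, 226.8]
ee_rot: [-180.0, -0.0, 145.4]
force: [-0.6, -0.7, -0.3]
gripper_width: 0.8
gripper_force: 0.0
```

Call:
move_arm --plan '[{"tx": 0, "ty": 0, "tz": 0.2, "wx": 0, "wy": 0, "wz": 0}, {"tx": 0, "ty": 0, "tz": 0.2, "wx": 0, "wy": 0, "wz": 0}, {"tx": 0, "ty": 0, "tz": 0, "wx": 0, "wy": 0, "wz": 0}]'

```text
time_s: 12.55
ee_pos: [645.6, 62.0, 222.8]
ee_rot: [-180.0, -0.0, 145.4]
force: [-1.0, -0.2, -0.3]
gripper_width: 0.7
gripper_force: 0.0
```

Call:
move_arm --plan '[{"tx": 0, "ty": 0, "tz": 0.2, "wx": 0, "wy": 0, "wz": 0}, {"tx": 0, "ty": 0, "tz": 0.2, "wx": 0, "wy": 0, "wz": 0}, {"tx": 0, "ty": 0, "tz": 0, "wx": 0, "wy": 0, "wz": 0}]'

```text
time_s: 12.8
ee_pos: [645.6, 62.0, 218.9]
ee_rot: [-180.0, -0.0, 145.4]
force: [-0.2, 0.4, -0.2]
gripper_width: 0.6
gripper_force: 0.0
```

Call:
move_arm --plan '[{"tx": 0, "ty": 0, "tz": 0.2, "wx": 0, "wy": 0, "wz": 0}, {"tx": 0, "ty": 0, "tz": 0.2, "wx": 0, "wy": 0, "wz": 0}, {"tx": 0, "ty": 0, "tz": 0, "wx": 0, "wy": 0, "wz": 0}]'

```text
time_s: 13.05
ee_pos: [645.6, 62.0, 214.8]
ee_rot: [-180.0, -0.0, 145.4]
force: [0.7, -0.3, -0.3]
gripper_width: 0.3
gripper_force: 0.0
```

Call:
move_arm --plan '[{"tx": 0, "ty": 0, "tz": 0.2, "wx": 0, "wy": 0, "wz": 0}, {"tx": 0, "ty": 0, "tz": 0.2, "wx": 0, "wy": 0, "wz": 0}, {"tx": 0, "ty": 0, "tz": 0, "wx": 0, "wy": 0, "wz": 0}]'

```text
time_s: 13.3
ee_pos: [645.6, 62.0, 210.8]
ee_rot: [-180.0, -0.0, 145.4]
force: [-0.7, 0.5, -0.4]
gripper_width: 0.8
gripper_force: 0.0
```

Call:
move_arm --plan '[{"tx": 0, "ty": 0, "tz": 0.2, "wx": 0, "wy": 0, "wz": 0}, {"tx": 0, "ty": 0, "tz": 0.2, "wx": 0, "wy": 0, "wz": 0}, {"tx": 0, "ty": 0, "tz": 0, "wx": 0, "wy": 0, "wz": 0}]'

```text
time_s: 13.55
ee_pos: [645.6, 62.0, 206.8]
ee_rot: [-180.0, -0.0, 145.4]
force: [0.7, 0.6, 0.1]
gripper_width: 0.9
gripper_force: 0.0
```

Call:
move_arm --plan '[{"tx": 0, "ty": 0, "tz": 0.15, "wx": 0, "wy": 0, "wz": 0}, {"tx": 0, "ty": 0, "tz": 0.15, "wx": 0, "wy": 0, "wz": 0}, {"tx": 0, "ty": 0, "tz": 0, "wx": 0, "wy": 0, "wz": 0}]'

```text
time_s: 13.8
ee_pos: [645.6, 62.0, 204.0]
ee_rot: [-180.0, -0.0, 145.4]
force: [0.4, 0.4, 0.2]
gripper_width: 0.4
gripper_force: 0.0
```

Call:
move_arm --plan '[{"tx": 0, "ty": 0, "tz": 0.15, "wx": 0, "wy": 0, "wz": 0}, {"tx": 0, "ty": 0, "tz": 0.15, "wx": 0, "wy": 0, "wz": 0}, {"tx": 0, "ty": 0, "tz": 0, "wx": 0, "wy": 0, "wz": 0}]'

```text
time_s: 14.05
ee_pos: [645.6, 62.0, 201.0]
ee_rot: [-180.0, -0.0, 145.4]
force: [-0.2, 0.8, 0.0]
gripper_width: 0.6
gripper_force: 0.0
```

Call:
move_arm --plan '[{"tx": 0, "ty": 0, "tz": 0.15, "wx": 0, "wy": 0, "wz": 0}, {"tx": 0, "ty": 0, "tz": 0.15, "wx": 0, "wy": 0, "wz": 0}, {"tx": 0, "ty": 0, "tz": 0, "wx": 0, "wy": 0, "wz": 0}]'

```text
time_s: 14.3
ee_pos: [646.0, 62.0, 198.7]
ee_rot: [180.0, 0.0, 145.4]
force: [-0.9, 0.5, 2.6]
gripper_width: 0.6
gripper_force: 1.6
```

Contact with the cap at reported z ≈ 199.5, so the stop should be near 185.5.

Call:
move_arm --plan '[{"tx": 0, "ty": 0, "tz": 0.15, "wx": 0, "wy": 0, "wz": 0}, {"tx": 0, "ty": 0, "tz": 0.15, "wx": 0, "wy": 0, "wz": 0}, {"tx": 0, "ty": 0, "tz": 0, "wx": 0, "wy": 0, "wz": 0}]'

```text
time_s: 14.55
ee_pos: [646.0, 62.0, 195.7]
ee_rot: [180.0, 0.0, 145.4]
force: [-1.6, -0.0, 5.1]
gripper_width: 0.7
gripper_force: 2.2
```

Call:
move_arm --plan '[{"tx": 0, "ty": 0, "tz": 0.15, "wx": 0, "wy": 0, "wz": 0}, {"tx": 0, "ty": 0, "tz": 0.15, "wx": 0, "wy": 0, "wz": 0}, {"tx": 0, "ty": 0, "tz": 0.1, "wx": 0, "wy": 0, "wz": 0}, {"tx": 0, "ty": 0, "tz": 0, "wx": 0, "wy": 0, "wz": 0}]'

```text
time_s: 14.88
ee_pos: [646.0, 62.1, 191.9]
ee_rot: [180.0, 0.0, 145.4]
force: [-1.2, 0.2, 4.9]
gripper_width: 0.7
gripper_force: 3.0
```

Call:
move_arm --plan '[{"tx": 0, "ty": 0, "tz": 0.1, "wx": 0, "wy": 0, "wz": 0}, {"tx": 0, "ty": 0, "tz": 0.1, "wx": 0, "wy": 0, "wz": 0}, {"tx": 0, "ty": 0, "tz": 0.1, "wx": 0, "wy": 0, "wz": 0}, {"tx": 0, "ty": 0, "tz": 0, "wx": 0, "wy": 0, "wz": 0}]'

```text
time_s: 15.22
ee_pos: [646.0, 62.0, 189.3]
ee_rot: [179.9, 0.0, 145.4]
force: [-1.1, -0.4, 6.4]
gripper_width: 0.3
gripper_force: 3.6
```

Call:
move_arm --plan '[{"tx": 0, "ty": 0, "tz": 0.1, "wx": 0, "wy": 0, "wz": 0}, {"tx": 0, "ty": 0, "tz": 0.05, "wx": 0, "wy": 0, "wz": 0}, {"tx": 0, "ty": 0, "tz": 0, "wx": 0, "wy": 0, "wz": 0}]'

```text
time_s: 15.47
ee_pos: [646.0, 62.0, 188.1]
ee_rot: [179.9, 0.1, 145.4]
force: [-1.9, -0.1, 8.1]
gripper_width: 0.6
gripper_force: 3.9
```

Call:
move_arm --plan '[{"tx": 0, "ty": 0, "tz": 0.05, "wx": 0, "wy": 0, "wz": 0}, {"tx": 0, "ty": 0, "tz": 0.05, "wx": 0, "wy": 0, "wz": 0}, {"tx": 0, "ty": 0, "tz": 0, "wx": 0, "wy": 0, "wz": 0}]'

```text
time_s: 15.72
ee_pos: [646.0, 62.0, 187.2]
ee_rot: [179.9, 0.1, 145.4]
force: [-1.8, -0.4, 8.2]
gripper_width: 0.4
gripper_force: 4.1
```

Call:
move_arm --plan '[{"tx": 0, "ty": 0, "tz": 0.05, "wx": 0, "wy": 0, "wz": 0}, {"tx": 0, "ty": 0, "tz": 0.05, "wx": 0, "wy": 0, "wz": 0}, {"tx": 0, "ty": 0, "tz": 0, "wx": 0, "wy": 0, "wz": 0}]'

```text
time_s: 15.97
ee_pos: [646.0, 62.0, 186.3]
ee_rot: [179.9, 0.1, 145.4]
force: [-2.2, -0.3, 8.5]
gripper_width: 0.3
gripper_force: 4.3
```

Call:
move_arm --plan '[{"tx": 0, "ty": 0, "tz": 0.05, "wx": 0, "wy": 0, "wz": 0}, {"tx": 0, "ty": 0, "tz": 0, "wx": 0, "wy": 0, "wz": 0}]'

```text
time_s: 16.13
ee_pos: [646.0, 62.1, 185.9]
ee_rot: [179.9, 0.1, 145.4]
force: [-0.8, -0.9, 9.1]
gripper_width: 0.6
gripper_force: 4.3
```

Call:
move_arm --plan '[{"tx": 0, "ty": 0, "tz": 0.05, "wx": 0, "wy": 0, "wz": 0}, {"tx": 0, "ty": 0, "tz": 0, "wx": 0, "wy": 0, "wz": 0}]'

```text
time_s: 16.3
ee_pos: [646.0, 62.0, 185.4]
ee_rot: [179.9, 0.1, 145.4]
force: [-2.1, 0.4, 9.2]
gripper_width: 0.6
gripper_force: 4.4
```

Call:
move_arm --plan '[{"tx": 0, "ty": 0, "tz": 0.05, "wx": 0, "wy": 0, "wz": 0}, {"tx": 0, "ty": 0, "tz": 0, "wx": 0, "wy": 0, "wz": 0}]'

```text
time_s: 16.47
ee_pos: [646.1, 62.0, 185.2]
ee_rot: [179.9, 0.1, 145.4]
force: [-2.9, 0.1, 9.6]
gripper_width: 0.5
gripper_force: 4.9
```

Call:
move_arm --plan '[{"tx": 0, "ty": 0, "tz": 0.04, "wx": 0, "wy": 0, "wz": 0}, {"tx": 0, "ty": 0, "tz": 0, "wx": 0, "wy": 0, "wz": 0}, {"tx": 0, "ty": 0, "tz": 0, "wx": 0, "wy": 0, "wz": 0}]'

```text
time_s: 16.72
ee_pos: [646.1, 62.0, 185.2]
ee_rot: [179.9, 0.1, 145.4]
force: [-2.1, 0.4, 11.6]
gripper_width: 0.5
gripper_force: 5.6
```

The height has stopped changing while the force rises past 10 N, so the plunger is on its stop. Retracting straight up.

Call:
move_arm --plan '[{"tx": 0, "ty": 0, "tz": -0.3, "wx": 0, "wy": 0, "wz": 0}, {"tx": 0, "ty": 0, "tz": -0.5, "wx": 0, "wy": 0, "wz": 0}, {"tx": 0, "ty": 0, "tz": -1, "wx": 0, "wy": 0, "wz": 0}, {"tx": 0, "ty": 0, "tz": -2, "wx": 0, "wy": 0, "wz": 0}, {"tx": 0, "ty": 0, "tz": -3, "wx": 0, "wy": 0, "wz": 0}, {"tx": 0, "ty": 0, "tz": -3, "wx": 0, "wy": 0, "wz": 0}, {"tx": 3, "ty": 0, "tz": 0, "wx": 0, "wy": 0, "wz": 0}, {"tx": 3, "ty": 0, "tz": 0, "wx": 0, "wy": 0, "wz": 0}, {"tx": 3, "ty": 0, "tz": 0, "wx": 0, "wy": 0, "wz": 0}, {"tx": 3, "ty": 0, "tz": 0, "wx": 0, "wy": 0, "wz": 0}, {"tx": 3, "ty": 0, "tz": 0, "wx": 0, "wy": 0, "wz": 0}, {"tx": 0, "ty": 0, "tz": 0, "wx": 0, "wy": 0, "wz": 0}]'

```text
time_s: 17.72
ee_pos: [518.1, 149.5, 281.3]
ee_rot: [-180.0, -0.2, 145.6]
force: [-0.6, 0.4, 0.2]
gripper_width: 0.6
gripper_force: 0.0
```

Call:
move_arm --plan '[{"tx": 3, "ty": 0, "tz": 0, "wx": 0, "wy": 0, "wz": 0}, {"tx": 3, "ty": 0, "tz": 0, "wx": 0, "wy": 0, "wz": 0}, {"tx": 3, "ty": 0, "tz": 0, "wx": 0, "wy": 0, "wz": 0}, {"tx": 3, "ty": 0, "tz": 0, "wx": 0, "wy": 0, "wz": 0}, {"tx": 3, "ty": 0, "tz": 0, "wx": 0, "wy": 0, "wz": 0}, {"tx": 0, "ty": 0, "tz": 0, "wx": 0, "wy": 0, "wz": 0}, {"tx": 0, "ty": 0, "tz": 0, "wx": 0, "wy": 0, "wz": 0}]'

```text
time_s: 18.3
ee_pos: [398.4, 232.6, 281.0]
ee_rot: [180.0, 0.0, 145.6]
force: [0.0, -0.4, -0.5]
gripper_width: 0.4
gripper_force: 0.0
```

```bash
python3 -c "
from h import *
loc((538,87));f=grab_frame('scene');print(cap(f,289,159));to([500,100,300],145.6)
b=cv2.resize(f['color'][60:300,120:400,::-1],(700,600));cv2.imwrite('pics/end.png',b)"
```

```text
top [537.4  87.5] 117
scene [538.1  82.2] 78
(array([279, 151,  20,  17, 275], dtype=int32), array([288.94909091, 158.82545455]))
t 18.45 pos [399.8 231.8 280.8] F [ 0.9 -0.2 -0.1] | turn [-0.0001  0.0003 -0.0039] | shift after turn cm [-15.72  -5.21  -1.92]
```

View pics/end.png

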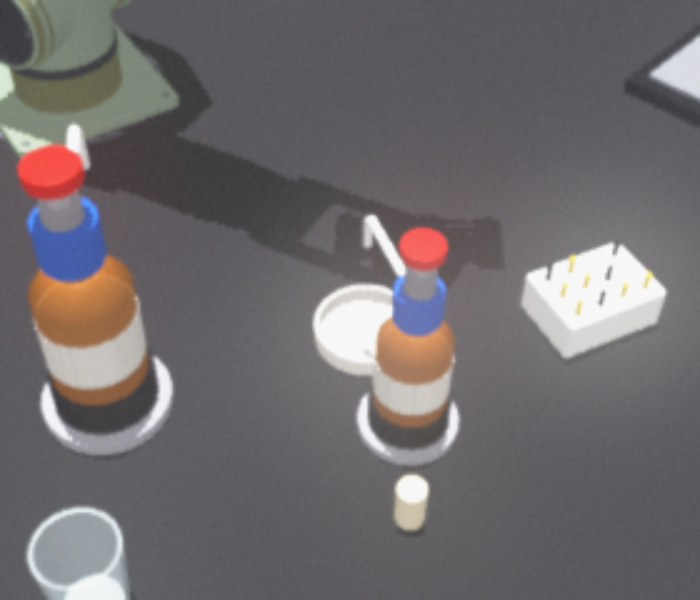

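The dish sits under the spout at (365,328), and the cap is up again at (423,248), the same pixel as before pressing. The rack, vial and beaker are where they were, so I'm handing in.

```bash
python3 -c "
from workcell import env
print(env.job_done())"
```

```text
the job is handed in; nothing more can be done
None
```

The job is handed in, with no verdict shown: the dish sits about 4 mm from the point under the spout by my measurement, the plunger was pressed to its stop at about 12 N and sprang back up, and in the last picture the rack, beaker and vial stand where they were.

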